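# Open the butter box at the bakery counter

### The job

A square tin stands right behind the steel butter box, in the way of its hinged lid. First push the tin along the counter with your fingers, upright and without lifting it, to the box's left (the robot's left), until it stands past the box's left end with about two centimetres to spare; then push the lid up by its front lip with a fingertip and flip it over past upright, so that it rests open on its stop by its own weight. Grip nothing, leave everything else on the counter where it is, and finish with the hand clear.

Things in the scene. Friction and masses are not known exactly. Their poses are not given: they have to be found in the camera images.
- butter_box: Open-topped stainless steel butter box, fixed to the counter: 100 deep (its x) x 150 wide (its y) x 60 high. Origin at the centre of its underside, on the counter; z up, x points from the lip side (towards the robot, more or less) to the hinge side at the back, y to its left along the width. Turned up to 0.3 rad either way.
- butter_lid (a joint): The box's steel lid, a flat plate 100 x 150 and 6 thick (0.15 to 0.3 kg) hinged along the box's back top edge. Radians: 0 shut (lying flat on the box), growing as its front rises; upright at 1.57; the stop is at 2.4, leaning well back. The hinge is free, lightly damped, without spring: let go before upright the lid falls shut, a little past upright it sinks by itself onto its stop.
- lip_edge (a point): Middle of the lower front edge of the lid's lip. The lip is a flat tongue, 70 wide and 6 thick, that carries the lid plate on by 30 beyond the box's front wall; its underside is 60.5 above the counter when shut, with nothing below it. This edge is 130 from the hinge axis. Moves with the lid.
- lid_hinge (a point): Middle of the hinge axis, at the box's back top edge: 50 behind the box's centre and 60.5 above the counter. The axis runs along the box's y; lid underside lies in a plane through it.
- canister: Square white-painted tin with a metal cap, 70 x 70, 90 high (body to 80, a slightly smaller cap above it), 0.3 to 0.55 kg, loose and upright on the counter just behind the box, in the swing of the lid: its front is 8 to 18 behind the box. Origin at the centre of its underside, z up, x and y square to its sides, turned up to 0.15 rad from the box. It slides on the counter when pushed low; pushed high it tips.
- mug: Bystander, leave alone: white ceramic mug, 72 wide, 85 high (mm), loose on the counter; origin at the centre of its underside.
- jam_jar: Bystander, leave alone: round amber glass jam jar with metal cap, 64 across, 80 high (mm), loose on the counter; origin at the centre of its underside.
- card_stand: Bystander, leave alone: small price-card stand, 40 x 75 foot, 65 high (mm), loose on the counter; origin at the centre of its underside.
- roll_plate: Bystander, leave alone: round white plate, 120 across, with a bread roll on it, 57 high (mm), loose on the counter; origin at the centre of its underside.
- shaker: Bystander, leave alone: slim white shaker, 40 across, 80 high (mm), loose on the counter; origin at the centre of its underside.
- tongs: Bystander, leave alone: steel serving tongs lying flat, 210 long, 52 wide, 14 high (mm), loose on the counter; origin at the centre of its underside.
Things that resemble listed ones, but are neither listed nor needed, are in the scene too. Leave any green or red look-alike of the canister alone.

How it is judged (in metres and radians):
On the way, in this order (a step that is already met when the one before it is completed fails the run):
1. the tin stands past the box's left end, upright (y of canister in the frame of butter_box above 0.118 m and angle between canister's own z axis and vertical below 0.1 rad), for 0.2 s.
2. the lid is flipped over and has come down on its stop (value of joint butter_lid above 2.25 rad), for 0.3 s.
At the end, for the whole second after the job is handed in: The lid rests open on its stop (joint above 2.25 rad, still); the tin stands upright on the counter, at rest, its centre at least 118 mm to the left of the box's centre line (box's own y), which leaves about 8 mm between them; the bystanders are where they were (all of step 1 and value of joint butter_lid above 2.25 rad and velocity of joint butter_lid between -0.1 and 0.1 rad/s and height (world z) of canister below 0.008 m and linear speed of canister below 0.02 m/s); the robot touches nothing.
It fails at once if the tin is lifted off the counter (height (world z) of canister above 0.012 m).
It fails at once if the tin is tipped (angle between canister's own z axis and vertical above 0.35 rad).
It fails at once if the tin is gripped or rammed (contact force between the fingers and canister above 40 N).
It fails at once if the lid is gripped or forced (contact force between the fingers and butter_lid above 40 N).
It fails at once if a bystander is shifted by more than 20 mm or knocked over (distance of any of mug, jam_jar, card_stand, roll_plate, shaker, tongs from where it was at the start of the episode above 0.02 m or angle between any of mug, jam_jar, card_stand, roll_plate, shaker, tongs's own z axis and vertical above 0.4 rad).
It also fails if it takes over 64 s, if anything falls off the work surface, if the arm or the gripper's body presses on something with over 40 N, if the wrist force passes 120 N, or if a joint passes its speed limit or range.

### The arm

A 6-joint arm with a two-finger parallel gripper is mounted at the origin on the work surface. World frame = base frame: x ahead of the robot, y to its left, z up, the work surface at z = 0. Lengths are in mm, angles in rad, forces in N, time in s.
With the tool pointing down it reaches from about 275 to 750 mm from the base axis. Payload 10.2 kg.
Tool frame: the origin (TCP) lies on the centre line of the jaws, within the pads' length; the fingertips stand 17 mm ahead of it and the grasp point (between the pads) lies 2 mm behind it; z points along the fingers, y is the line along which they close (so a half turn about z gives the same grasp; the last joint's range is limited). The gripper opens to 85 mm and grips with 20 to 120 N. Pads are 22 mm wide; open, the fingers measure 114 mm over their backs; the gripper's body (76 mm by 85 mm) begins 54 mm behind the grasp point. The pads swing forward as they close: fully open they stand 13 mm farther back than shut.
Start: joints at [1.043, 0.313, 1.498, -0, 1.331, -0.223], TCP at [157.566, 500.803, 210.994] pointing down, gripper open.
Joint ranges: [-2.94, 2.94], [-0.97, 2.17], [0.19, 2.56], [-1.23, 4.37], [0.02, 3.11], [-2.88, 2.88]. Speed limits (rad/s): [2.39, 2.39, 3.01, 3.14, 3.14, 3.14].

### API

Orientations are given as a unit quaternion [w, x, y, z].
In Python, from rig import ctrl gives the robot as it stands. The module is installed in compiled form; this text tells all that it offers.
- The arm moves only by the shell command python3 -m jog 'ROWS' [FORCE]. ROWS is JSON, a list of rows, each an object with "delta_pos": the shift along the world's x, y, z in mm, a list of three; "angular": the turn, a rotation vector about the world's x, y, z in rad, a list of three; "fingers": the opening, from 0 (shut) to 1 (fully open). In form: [{"delta_pos": [tx, ty, tz], "angular": [rx, ry, rz], "fingers": fingers}, ...]. A call has 1 to 10 rows; each row is the pose to reach, as a shift and turn from the pose commanded when the call began; what a row does not reach only later rows make up. A row lasts 1/8 s, in which the tool goes at most 62.5 mm and 10.7 degrees, less where a joint would pass 70% of its speed; a pose out of reach is approached as far as the arm can. A call with a gripper value outside its range is refused whole. The fingers move at their own pace and stop on an object; FORCE is the grip in N (left out, the last holds). Time passes only in rows, so rows that repeat a pose let the fingers close. It gives the time, the measured TCP pose, the force, the opening and the grip force at its end, in the units of the state.
- ctrl.sense(): the state, without advancing time (a new reading comes with each control period).
- ctrl.capture(name): name is "scene" or "top" or "wrist"; returns a dict with "pixels" (400x640x3 uint8, blue, green, red), "fx", "fy", "cx", "cy" (pixels), "R" (3x3) and "t" (3): a world point X has camera coordinates R X + t. Camera axes: x right, y down, z forward; pixel columns grow to the right and rows downward; lengths in mm; the calibration is good to about 2 mm. The wrist camera is an equidistant fisheye: a pixel r from the principal point sees the ray r / f radians off the axis. A picture is of the moment at which its call begins. There is no depth.
- ctrl.finish_job(): hands the job in; it is judged then, once.
The state is a dict: "time_s": time; "joints": joint angles; "dq": joint speeds; "tau": joint torques, N m; "eef_pos": TCP position; "ee_rot": TCP orientation; "force": force on the tool from outside, world axes, zero at the start; "wrist_torque": the same for the moment, N m; "grip_width": opening from 0.0 (shut) to 1.0 (fully open); "grip_force": force on a finger pad.
Only numpy, scipy, OpenCV 4.12 (cv2) and the standard library are available. Lean on these libraries where they do the work, as an engineer would, in place of code of your own. Each camera call takes 0.05 s, during which the arm holds its last target. There are 200 camera calls.

## Working session

There is one attempt and no reset: what is moved stays moved. The work goes in short steps, Python scripts to look and compute and a shell command to move; the robot and the scene stay as the last step left them, time stands still between calls to the robot, and variables do not carry over. Pictures are saved under pics/ and viewed, at most 10 in all, crops included, and the job is handed in when it is done.

```bash
mkdir -p pics; python3 - <<'E'
from rig import ctrl
import cv2,pickle
s=ctrl.sense();print(s['time_s'],s['eef_pos'],s['ee_rot'],s['grip_width'])
for n in ('scene','top'):
    c=ctrl.capture(n);cv2.imwrite(f'pics/{n}0.png',c['pixels']);pickle.dump(c,open(f'{n}.pkl','wb'))
    print(n,c['fx'],c['cx'],c['cy'],c['R'],c['t'])
E
```

```text
0.0 [157.40929565 500.54207853 210.42408057] [-2.57077223e-04  1.51798810e-01  9.88411188e-01 -6.15703632e-04] 1.0012855098970173
scene 371.0556039680209 324.80170904733194 207.2997090257024 [[ 0.74247859  0.66986752 -0.00174703]
 [ 0.55299848 -0.61440908 -0.56275587]
 [-0.37804527  0.41686808 -0.8266213 ]] [-326.21451534 -301.27063118 1174.80874238]
top 416.1466312029777 320.47354273419944 203.39938811547628 [[ 0.00833724 -0.99946112  0.03174837]
 [-0.98469072 -0.01373388 -0.1737687 ]
 [ 0.17411108 -0.02981358 -0.9842746 ]] [-106.63359274  505.89396328 1019.90173475]
```

View pics/top0.png

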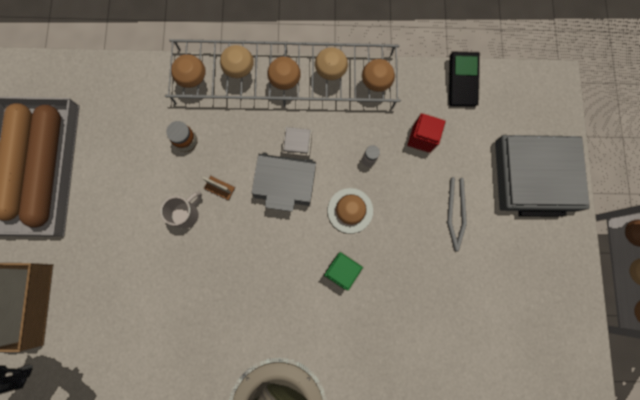

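View pics/scene0.png

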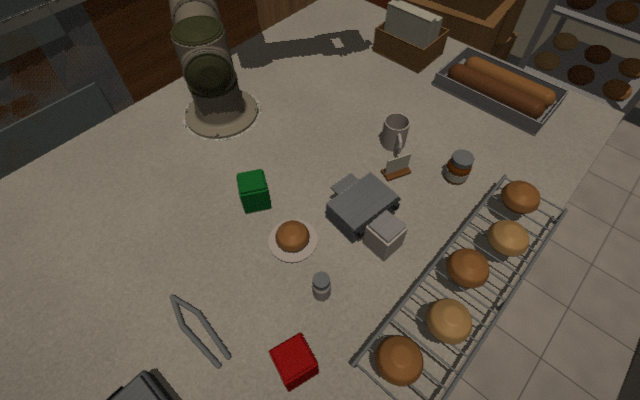

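Top view: box with lid at (284,180), with its lip at (279,205). Candidates for the tin are the white tin behind the box (297,140), the red look-alike (427,133), the green one (343,271), and the white shaker (371,157). I choose the white one at (297,140) and will check it in a close crop.

```bash
cat > h.py <<'E'
import numpy as np,cv2
def ray(c,uv,z):
    R=np.array(c['R']);t=np.array(c['t']);o=-R.T@t
    d=R.T@np.array([(uv[0]-c['cx'])/c['fx'],(uv[1]-c['cy'])/c['fy'],1.])
    return o+d*(z-o[2])/d[2]
def proj(c,X):
    p=np.array(c['R'])@np.array(X,float)+np.array(c['t']);return p[0]/p[2]*c['fx']+c['cx'],p[1]/p[2]*c['fy']+c['cy']
E
python3 - <<'E'
import pickle,cv2,numpy as np
c=pickle.load(open('top.pkl','rb'));s=pickle.load(open('scene.pkl','rb'))
a=cv2.resize(c['pixels'][115:220,165:325],None,fx=5,fy=5,interpolation=cv2.INTER_CUBIC)
b=cv2.resize(s['pixels'][165:265,315:415],None,fx=5.5,fy=5.5,interpolation=cv2.INTER_CUBIC)
cv2.imwrite('pics/ca.png',a);cv2.imwrite('pics/cb.png',b)
E
```

```text
(no output)
```

View pics/ca.png

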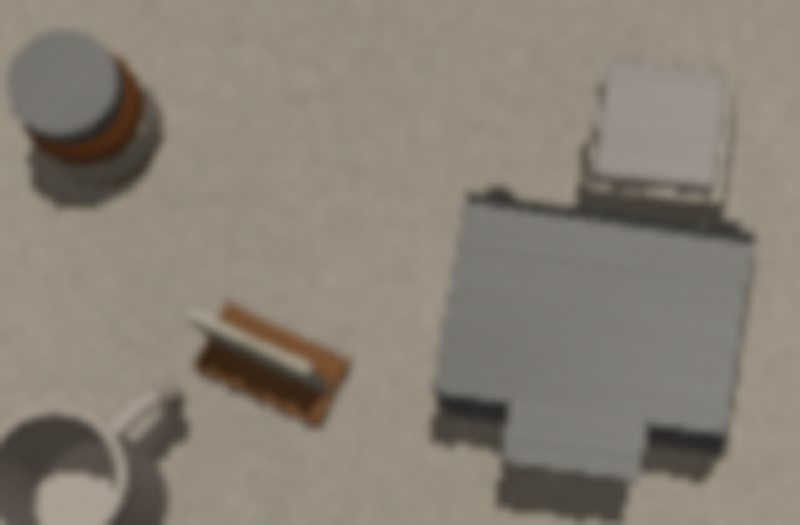

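View pics/cb.png

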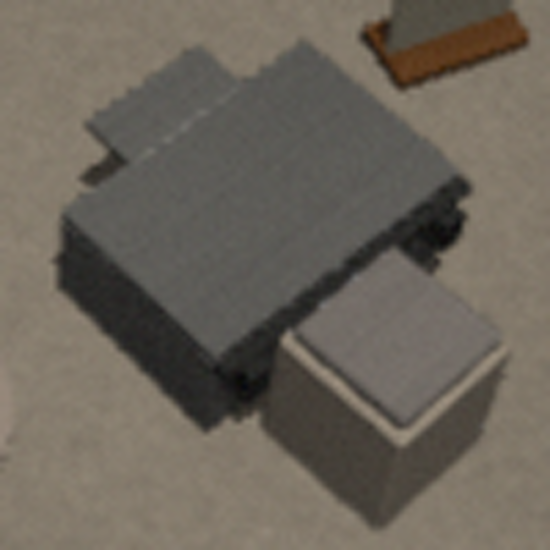

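The crops confirm it: a white tin with a metal cap stands behind the right half of the box. In crop A the cap corners are about (607,65), (727,72), (714,187), (593,180), and the lid corners are (468,198), (753,240), (724,432), (437,402). I'll turn these into positions now.

```bash
python3 - <<'E'
import pickle,cv2,numpy as np
from h import *
np.set_printoptions(precision=1,suppress=True)
c=pickle.load(open('top.pkl','rb'));s=pickle.load(open('scene.pkl','rb'))
A=lambda p:(165+(p[0]+.5)/5-.5,115+(p[1]+.5)/5-.5)
B=lambda p:(315+(p[0]+.5)/5.5-.5,165+(p[1]+.5)/5.5-.5)
def rep(n,P,im,f,z):
    W=np.array([ray(im,f(p),z)[:2] for p in P]);m=W.mean(0)
    print(n,m,W.tolist() and np.round(W,1).tolist(),'sides',[round(float(np.linalg.norm(W[i]-W[(i+1)%len(W)])),1) for i in range(len(W))])
    return W
def ang(W): # BL,BR,FR,FL -> yaw of x axis(from front to back)
    d=W[0]+W[1]-W[2]-W[3]; e=W[0]+W[3]-W[1]-W[2]
    print('yaw x',np.arctan2(d[1],d[0]),'yaw from y',np.arctan2(-e[0],e[1]))
W=rep('lidA',[(468,198),(753,240),(724,432),(437,402)],c,A,66.5);ang(W)
W=rep('lidB',[(470,187),(218,360),(62,212),(308,40)],s,B,66.5);ang(W)
rep('lipA',[(503,463),(640,478)],c,A,66.5); rep('lipB',[(200,47),(88,125)],s,B,66.5)
W=rep('capA',[(607,65),(727,72),(714,187),(593,180)],c,A,90);ang(W)
W=rep('bodyB',[(508,350),(400,443),(280,338),(393,250)],s,B,80);ang(W)
# bystander colour estimates
rep('jar',[(65,85)],c,A,80)
rep('cardfoot',[(230,303),(350,360),(320,427),(197,368)],c,A,8)
rep('rackfront px',[],c,A,0) if 0 else None
for u in (170,285,398): print('rack',ray(c,(u,109),0),ray(c,(u,109),40))
print('plate',ray(c,(350,210),10),'shaker',ray(c,(372,152),80))
E
```

```text
lidA [567.3  -6.8] [[628.7, 59.7], [609.1, -86.0], [509.2, -72.5], [522.4, 71.5]] sides [147.0, 100.8, 144.6, 107.0]
yaw x -0.12235241811479199 yaw from y -0.1130751516618309
lidB [571.7  -8.3] [[635.9, 55.6], [609.7, -87.6], [510.8, -75.2], [530.6, 74.0]] sides [145.6, 99.7, 150.5, 106.9]
yaw x -0.15027777690291186 yaw from y -0.15636909571521945
lipA [488.5   3.4] [[491.9, 37.6], [485.2, -30.8]] sides [68.8, 68.8]
lipB [491.7   2.8] [[496.0, 37.2], [487.5, -31.7]] sides [69.4, 69.4]
capA [661.2 -38.4] [[692.7, -10.8], [690.2, -71.5], [629.6, -65.8], [632.2, -5.2]] sides [60.8, 60.8, 60.6, 60.8]
yaw x -0.093580440343436 yaw from y -0.04154175846237823
bodyB [663.4 -39.5] [[699.7, -10.9], [692.7, -75.5], [626.4, -69.1], [634.8, -2.7]] sides [65.0, 66.5, 67.0, 65.4]
yaw x -0.11076182016955824 yaw from y -0.1174090979080093
jar [680.3 262.8] [[680.3, 262.8]] sides [0.0]
cardfoot [552.9 166.2] [[586.0, 191.2], [555.9, 126.4], [519.5, 140.5], [550.3, 206.7]] sides [71.5, 39.0, 73.0, 38.8]
rack [773.2 314.1   0. ] [756.7 300.1  40. ]
rack [780.   -1.6   0. ] [763.3  -4.1  40. ]
rack [ 786.9 -317.5    0. ] [ 769.9 -308.5   40. ]
plate [ 496.8 -180.5   10. ] shaker [ 635.6 -230.    80. ]
```

```bash
R='{"delta_pos":[495,-610,0],"angular":[0,0,-1.385],"fingers":0.3}'; python3 -m jog '[{"delta_pos":[50,-60,0],"angular":[0,0,-0.14],"fingers":0.3},{"delta_pos":[90,-110,0],"angular":[0,0,-0.28],"fingers":0.3},{"delta_pos":[130,-160,0],"angular":[0,0,-0.42],"fingers":0.3},{"delta_pos":[170,-210,0],"angular":[0,0,-0.55],"fingers":0.3},{"delta_pos":[210,-260,0],"angular":[0,0,-0.7],"fingers":0.3},{"delta_pos":[250,-310,0],"angular":[0,0,-0.84],"fingers":0.3},{"delta_pos":[290,-360,0],"angular":[0,0,-0.98],"fingers":0.3},{"delta_pos":[330,-410,0],"angular":[0,0,-1.12],"fingers":0.3},{"delta_pos":[370,-460,0],"angular":[0,0,-1.25],"fingers":0.3},{"delta_pos":[400,-500,0],"angular":[0,0,-1.385],"fingers":0.3}]'
python3 -m jog '[{"delta_pos":[40,-50,0],"angular":[0,0,0],"fingers":0.3},{"delta_pos":[80,-95,0],"angular":[0,0,0],"fingers":0.3},{"delta_pos":[95,-110,0],"angular":[0,0,0],"fingers":0.3},{"delta_pos":[95,-110,0],"angular":[0,0,0],"fingers":0.3},{"delta_pos":[95,-110,0],"angular":[0,0,0],"fingers":0.3}]'
python3 - <<'E'
from rig import ctrl
s=ctrl.sense();print(s)
E
```

```text
time_s: 1.35
eef_pos: [549.1, 11.1, 210.7]
ee_rot: [-0.0, 0.749, 0.662, -0.0]
force: [0.7, -0.0, 0.3]
grip_width: 0.3
grip_force: 0.0
time_s: 1.98
eef_pos: [642.7, -96.1, 210.9]
ee_rot: [-0.0, 0.748, 0.664, -0.0]
force: [-0.0, 0.4, -0.6]
grip_width: 0.302
grip_force: 0.0
{'time_s': 1.975, 'joints': array([-3.28453691e-01,  5.99539602e-01,  1.06775822e+00,  1.74758540e-04,
        1.47495140e+00, -2.10132370e-01]), 'dq': array([ 0.00863186, -0.01226791,  0.00268148, -0.00040858,  0.00053709,
       -0.00159458]), 'tau': array([-9.17576719e-01, -5.38183272e+01, -2.71373105e+01, -2.74368713e-02,
       -1.78961369e-02, -1.97882044e-03]), 'eef_pos': array([642.71909159, -96.1185089 , 210.93554384]), 'ee_rot': array([-3.28443444e-04,  7.47683746e-01,  6.64054893e-01, -8.63585360e-05]), 'force': array([-0.04111856,  0.44465751, -0.64639412]), 'wrist_torque': array([ 0.04448112, -0.01143229, -0.01923749]), 'grip_force': 0.0, 'grip_width': 0.30192675558875437}
```

```bash
python3 -m jog '[{"delta_pos":[9,-16,-40],"angular":[0,0,0],"fingers":0.3},{"delta_pos":[9,-16,-80],"angular":[0,0,0],"fingers":0.3},{"delta_pos":[9,-16,-115],"angular":[0,0,0],"fingers":0.3},{"delta_pos":[9,-16,-140],"angular":[0,0,0],"fingers":0.3},{"delta_pos":[9,-16,-158],"angular":[0,0,0],"fingers":0.3},{"delta_pos":[9,-16,-167],"angular":[0,0,0],"fingers":0.3},{"delta_pos":[9,-16,-169],"angular":[0,0,0],"fingers":0.3},{"delta_pos":[9,-16,-169],"angular":[0,0,0],"fingers":0.3}]'
python3 - <<'E'
from rig import ctrl
import cv2
c=ctrl.capture('scene')['pixels'];w=ctrl.capture('top')['pixels']
a=cv2.resize(c[165:305,290:430],None,fx=4,fy=4,interpolation=cv2.INTER_CUBIC)
b=cv2.resize(w[95:235,260:320],None,fx=4,fy=4,interpolation=cv2.INTER_CUBIC)
cv2.imwrite('pics/d.png',cv2.hconcat([a,b]))
E
```

```text
time_s: 2.98
eef_pos: [652.6, -113.1, 42.8]
ee_rot: [0.001, 0.748, 0.664, 0.0]
force: [-0.2, -0.0, -0.0]
grip_width: 0.303
grip_force: 0.0
```

View pics/d.png

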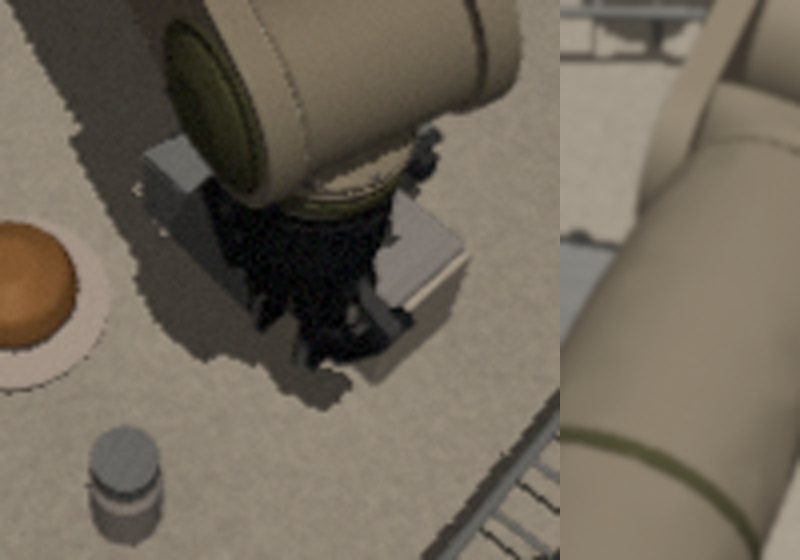

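The shut-ish fingers stand low to the right of the tin, with the fingertips at about (330,355) in the crop next to the tin's right face. I'll push along the box's y.

```bash
python3 -m jog '[{"delta_pos":[1,8,0],"angular":[0,0,0],"fingers":0.3},{"delta_pos":[2,14,0],"angular":[0,0,0],"fingers":0.3},{"delta_pos":[2.5,18,0],"angular":[0,0,0],"fingers":0.3},{"delta_pos":[3,22,0],"angular":[0,0,0],"fingers":0.3},{"delta_pos":[3.5,26,0],"angular":[0,0,0],"fingers":0.3},{"delta_pos":[4,30,0],"angular":[0,0,0],"fingers":0.3},{"delta_pos":[4.6,34,0],"angular":[0,0,0],"fingers":0.3},{"delta_pos":[5.2,38,0],"angular":[0,0,0],"fingers":0.3},{"delta_pos":[5.7,42,0],"angular":[0,0,0],"fingers":0.3},{"delta_pos":[6.2,46,0],"angular":[0,0,0],"fingers":0.3}]'
python3 -m jog '[{"delta_pos":[0.6,4,0],"angular":[0,0,0],"fingers":0.3},{"delta_pos":[1.2,9,0],"angular":[0,0,0],"fingers":0.3},{"delta_pos":[1.9,14,0],"angular":[0,0,0],"fingers":0.3},{"delta_pos":[2.6,19,0],"angular":[0,0,0],"fingers":0.3},{"delta_pos":[3.3,24,0],"angular":[0,0,0],"fingers":0.3},{"delta_pos":[4,29,0],"angular":[0,0,0],"fingers":0.3},{"delta_pos":[4.6,34,0],"angular":[0,0,0],"fingers":0.3},{"delta_pos":[5.3,39,0],"angular":[0,0,0],"fingers":0.3},{"delta_pos":[6,44,0],"angular":[0,0,0],"fingers":0.3},{"delta_pos":[6.7,49,0],"angular":[0,0,0],"fingers":0.3}]'
python3 - <<'E'
from rig import ctrl
import cv2
c=ctrl.capture('scene')['pixels']
cv2.imwrite('pics/e.png',cv2.resize(c[125:265,310:490],None,fx=4,fy=4,interpolation=cv2.INTER_CUBIC))
E
```

```text
time_s: 4.32
eef_pos: [658.6, -67.0, 42.2]
ee_rot: [0.0, 0.748, 0.664, 0.0]
force: [-0.7, -4.2, 2.3]
grip_width: 0.298
grip_force: 1.9
time_s: 5.58
eef_pos: [665.2, -17.7, 42.0]
ee_rot: [-0.0, 0.748, 0.664, -0.0]
force: [-0.9, -5.3, 3.3]
grip_width: 0.302
grip_force: 2.2
```

View pics/e.png

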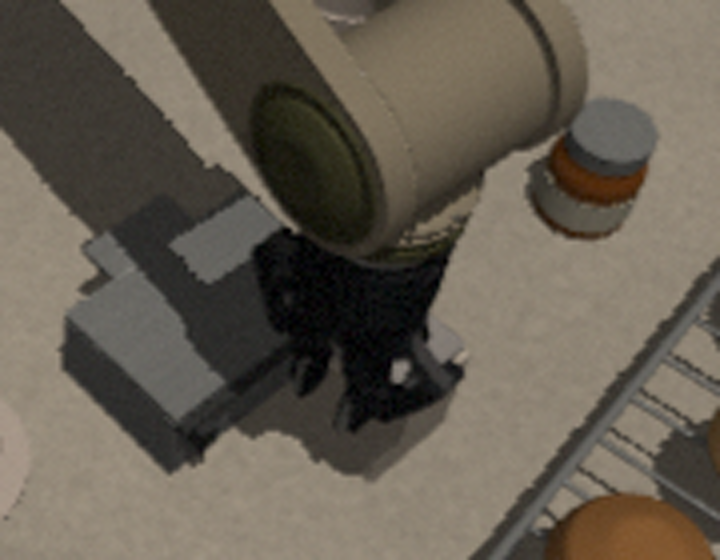

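The tin is sliding upright ahead of the fingers at about 5 N. I'll keep pushing.

```bash
python3 -m jog '[{"delta_pos":[0.6,4,0],"angular":[0,0,0],"fingers":0.3},{"delta_pos":[1.2,9,0],"angular":[0,0,0],"fingers":0.3},{"delta_pos":[1.9,14,0],"angular":[0,0,0],"fingers":0.3},{"delta_pos":[2.6,19,0],"angular":[0,0,0],"fingers":0.3},{"delta_pos":[3.3,24,0],"angular":[0,0,0],"fingers":0.3},{"delta_pos":[4,29,0],"angular":[0,0,0],"fingers":0.3},{"delta_pos":[4.6,34,0],"angular":[0,0,0],"fingers":0.3},{"delta_pos":[5.3,39,0],"angular":[0,0,0],"fingers":0.3},{"delta_pos":[6,44,0],"angular":[0,0,0],"fingers":0.3},{"delta_pos":[6.7,49,0],"angular":[0,0,0],"fingers":0.3}]'
python3 -m jog '[{"delta_pos":[0.6,4,0],"angular":[0,0,0],"fingers":0.3},{"delta_pos":[1.2,9,0],"angular":[0,0,0],"fingers":0.3},{"delta_pos":[1.9,14,0],"angular":[0,0,0],"fingers":0.3},{"delta_pos":[2.6,19,0],"angular":[0,0,0],"fingers":0.3},{"delta_pos":[3.3,24,0],"angular":[0,0,0],"fingers":0.3},{"delta_pos":[4,29,0],"angular":[0,0,0],"fingers":0.3},{"delta_pos":[4.6,33,0],"angular":[0,0,0],"fingers":0.3},{"delta_pos":[4.8,35,0],"angular":[0,0,0],"fingers":0.3},{"delta_pos":[4.8,35,0],"angular":[0,0,0],"fingers":0.3}]'
python3 -m jog '[{"delta_pos":[-0.6,-4,0],"angular":[0,0,0],"fingers":0.3},{"delta_pos":[-3,-20,0],"angular":[0,0,0],"fingers":0.3},{"delta_pos":[-5,-35,10],"angular":[0,0,0],"fingers":0.3},{"delta_pos":[-5,-35,50],"angular":[0,0,0],"fingers":0.3},{"delta_pos":[-5,-35,100],"angular":[0,0,0],"fingers":0.3},{"delta_pos":[-25,-90,150],"angular":[0,0,0],"fingers":0.2},{"delta_pos":[-60,-140,160],"angular":[0,0,0],"fingers":0.1},{"delta_pos":[-100,-190,160],"angular":[0,0,0],"fingers":0},{"delta_pos":[-140,-230,160],"angular":[0,0,0],"fingers":0},{"delta_pos":[-180,-270,160],"angular":[0,0,0],"fingers":0}]'
python3 - <<'E'
from rig import ctrl
import cv2,pickle
s=ctrl.capture('scene');t=ctrl.capture('top');pickle.dump((s,t),open('two.pkl','wb'))
a=cv2.resize(s['pixels'][125:265,310:450],None,fx=3,fy=3,interpolation=cv2.INTER_CUBIC)
b=cv2.resize(t['pixels'][100:240,200:320],None,fx=3,fy=3,interpolation=cv2.INTER_CUBIC)
cv2.imwrite('pics/f.png',cv2.hconcat([a,b]))
E
```

```text
time_s: 6.88
eef_pos: [671.8, 31.3, 42.0]
ee_rot: [-0.0, 0.748, 0.664, -0.0]
force: [-0.3, -3.3, 2.4]
grip_width: 0.298
grip_force: 2.0
time_s: 8.0
eef_pos: [676.6, 66.3, 41.8]
ee_rot: [-0.0, 0.748, 0.664, 0.0]
force: [0.5, -2.2, 0.0]
grip_width: 0.299
grip_force: 0.6
time_s: 9.25
eef_pos: [495.3, -205.4, 202.8]
ee_rot: [0.001, 0.748, 0.663, 0.0]
force: [-0.0, -1.5, 0.7]
grip_width: -0.002
grip_force: 0.0
```

View pics/f.png

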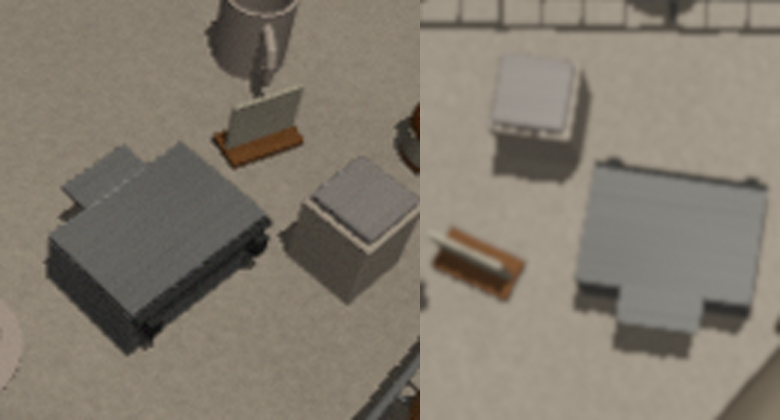

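The right pane shows the tin upright at about (535,95), left of and behind the box, with the card stand untouched at (478,262). I'll check the tin's position numerically.

```bash
python3 - <<'E'
import pickle,numpy as np
from h import *
s,t=pickle.load(open('two.pkl','rb'))
W=np.array([ray(t,(200+(x-420+.5)/3-.5,100+(y+.5)/3-.5),90)[:2] for x,y in [(503,55),(573,60),(567,133),(494,126)]])
m=W.mean(0);d=m-[569,-7.5];print(m,'boxframe',d@[.991,-.135],d@[.135,.991])
W=np.array([ray(s,(310+(x+.5)/3-.5,125+(y+.5)/3-.5),90)[:2] for x,y in [(363,157),(418,199),(365,243),(311,199)]]);m=W.mean(0);d=m-[569,-7.5];print(m,d@[.135,.991])
print('green',ray(t,(343,271),90))
E
python3 -m jog '[{"delta_pos":[-10,25,0],"angular":[0,0,0.17],"fingers":0},{"delta_pos":[-20,50,0],"angular":[0,0,0.34],"fingers":0},{"delta_pos":[-30,75,0],"angular":[0,0,0.51],"fingers":0},{"delta_pos":[-40,100,0],"angular":[0,0,0.68],"fingers":0},{"delta_pos":[-45,125,0],"angular":[0,0,0.85],"fingers":0},{"delta_pos":[-50,150,0],"angular":[0,0,1.02],"fingers":0},{"delta_pos":[-55,175,0],"angular":[0,0,1.19],"fingers":0},{"delta_pos":[-65,200,0],"angular":[0,0,1.36],"fingers":0},{"delta_pos":[-65,216,0],"angular":[0,0,1.53],"fingers":0},{"delta_pos":[-65,216,0],"angular":[0,0,1.556],"fingers":0}]'
python3 -m jog '[{"delta_pos":[0,0,0],"angular":[-0.02,-0.16,0],"fingers":0},{"delta_pos":[0,0,0],"angular":[-0.043,-0.317,0],"fingers":0},{"delta_pos":[0,0,0],"angular":[-0.065,-0.475,0],"fingers":0},{"delta_pos":[0,0,0],"angular":[-0.087,-0.634,0],"fingers":0},{"delta_pos":[0,0,0],"angular":[-0.108,-0.79,0],"fingers":0},{"delta_pos":[0,0,0],"angular":[-0.13,-0.951,0],"fingers":0},{"delta_pos":[0,0,0],"angular":[-0.13,-0.951,0],"fingers":0},{"delta_pos":[0,0,0],"angular":[-0.13,-0.951,0],"fingers":0}]'
python3 - <<'E'
from rig import ctrl
from scipy.spatial.transform import Rotation as R
s=ctrl.sense();q=s['ee_rot'];print(s['joints'].round(2));print(R.from_quat([q[1],q[2],q[3],q[0]]).as_matrix().round(3))
E
```

```text
[681.87177955 110.01540397] boxframe 95.9913539949409 131.69545556835675
[684.81962105 107.05841029] 129.16303344025718
green [ 335.98570717 -154.88825566   90.        ]
time_s: 10.6
eef_pos: [432.4, 13.1, 202.6]
ee_rot: [0.001, 0.066, 0.998, -0.0]
force: [-1.0, -0.4, 0.2]
grip_width: 0.001
grip_force: 0.0
time_s: 11.6
eef_pos: [429.5, 15.2, 212.7]
ee_rot: [0.456, 0.064, 0.887, -0.033]
force: [0.6, -0.9, 1.0]
grip_width: -0.0
grip_force: 0.0
[-0.35 -0.32  2.45  1.19  0.18 -2.88]
[[-0.576  0.144  0.805]
 [ 0.084  0.99  -0.116]
 [-0.813  0.001 -0.582]]
```

The tin is at box y of about 130, as wanted. Joint 6 is at its limit in this wrist pose, so I'll turn the tool half a turn about its own axis.

```bash

python3 -m jog '[{"delta_pos":[0,0,0],"angular":[1.264,-0.182,-0.914],"fingers":0},{"delta_pos":[0,0,0],"angular":[1.264,-0.182,-0.914],"fingers":0},{"delta_pos":[0,0,0],"angular":[1.264,-0.182,-0.914],"fingers":0},{"delta_pos":[0,0,0],"angular":[1.264,-0.182,-0.914],"fingers":0},{"delta_pos":[0,0,0],"angular":[1.264,-0.182,-0.914],"fingers":0},{"delta_pos":[0,0,0],"angular":[1.264,-0.182,-0.914],"fingers":0},{"delta_pos":[0,0,0],"angular":[1.264,-0.182,-0.914],"fingers":0},{"delta_pos":[0,0,0],"angular":[1.264,-0.182,-0.914],"fingers":0},{"delta_pos":[0,0,0],"angular":[1.264,-0.182,-0.914],"fingers":0},{"delta_pos":[0,0,0],"angular":[1.264,-0.182,-0.914],"fingers":0}]'
python3 -m jog '[{"delta_pos":[0,0,0],"angular":[1.264,-0.182,-0.914],"fingers":0},{"delta_pos":[0,0,0],"angular":[1.264,-0.182,-0.914],"fingers":0},{"delta_pos":[0,0,0],"angular":[1.264,-0.182,-0.914],"fingers":0},{"delta_pos":[0,0,0],"angular":[1.264,-0.182,-0.914],"fingers":0},{"delta_pos":[0,0,0],"angular":[1.264,-0.182,-0.914],"fingers":0},{"delta_pos":[0,0,0],"angular":[1.264,-0.182,-0.914],"fingers":0},{"delta_pos":[0,0,0],"angular":[1.264,-0.182,-0.914],"fingers":0},{"delta_pos":[0,0,0],"angular":[1.264,-0.182,-0.914],"fingers":0},{"delta_pos":[0,0,0],"angular":[1.264,-0.182,-0.914],"fingers":0},{"delta_pos":[0,0,0],"angular":[1.264,-0.182,-0.914],"fingers":0}]'
cat > st.py <<'E'
from rig import ctrl
from scipy.spatial.transform import Rotation as R
s=ctrl.sense();q=s['ee_rot'];print(s['joints'].round(2));print(R.from_quat([q[1],q[2],q[3],q[0]]).as_matrix().round(3))
d=s['eef_pos'][:2]-[569,-7.5];print('boxframe',d@[.991,-.135],d@[.135,.991],s['eef_pos'][2])
E
python3 st.py
```

```text
time_s: 12.85
eef_pos: [429.8, 15.5, 212.7]
ee_rot: [0.347, 0.671, 0.583, 0.3]
force: [0.5, -0.4, -0.3]
grip_width: 0.002
grip_force: 0.0
time_s: 14.1
eef_pos: [429.7, 15.8, 212.6]
ee_rot: [0.035, 0.887, -0.061, 0.457]
force: [0.7, -0.9, 0.5]
grip_width: 0.003
grip_force: 0.0
[-0.35 -0.31  2.45  1.21  0.18  0.24]
[[ 0.575 -0.141  0.806]
 [-0.076 -0.99  -0.118]
 [ 0.814  0.007 -0.58 ]]
boxframe -141.18227845824376 4.267539594160241 212.56756063924638
```

```bash

python3 -m jog '[{"delta_pos":[0,-2,-20],"angular":[0.022,0.163,0],"fingers":0},{"delta_pos":[0,-4,-45],"angular":[0.022,0.163,0],"fingers":0},{"delta_pos":[0,-4,-70],"angular":[0.022,0.163,0],"fingers":0},{"delta_pos":[0,-4,-95],"angular":[0.022,0.163,0],"fingers":0},{"delta_pos":[0,-4,-120],"angular":[0.022,0.163,0],"fingers":0},{"delta_pos":[0,-4,-145],"angular":[0.022,0.163,0],"fingers":0},{"delta_pos":[0,-4,-160],"angular":[0.022,0.163,0],"fingers":0},{"delta_pos":[0,-4,-170],"angular":[0.022,0.163,0],"fingers":0},{"delta_pos":[0,-4,-170],"angular":[0.022,0.163,0],"fingers":0},{"delta_pos":[0,-4,-170],"angular":[0.022,0.163,0],"fingers":0}]'
python3 st.py
```

```text
time_s: 15.35
eef_pos: [429.5, 11.1, 41.7]
ee_rot: [0.032, 0.922, -0.063, 0.382]
force: [-0.3, 0.3, 0.6]
grip_width: 0.001
grip_force: 0.0
[-0.34  0.27  2.54  2.84  0.46 -1.45]
[[ 0.701 -0.14   0.7  ]
 [-0.092 -0.99  -0.107]
 [ 0.708  0.011 -0.707]]
boxframe -140.72836021852976 -0.3580155792169952 41.65126991174621
```

```bash

python3 -m jog '[{"delta_pos":[8,-1,0],"angular":[0,0,0],"fingers":0},{"delta_pos":[18,-2.5,0],"angular":[0,0,0],"fingers":0},{"delta_pos":[28,-4,0],"angular":[0,0,0],"fingers":0},{"delta_pos":[37,-5,0],"angular":[0,0,0],"fingers":0},{"delta_pos":[44,-6,0],"angular":[0,0,0],"fingers":0},{"delta_pos":[49,-7,0],"angular":[0,0,0],"fingers":0},{"delta_pos":[52,-7,0],"angular":[0,0,0],"fingers":0},{"delta_pos":[52,-7,0],"angular":[0,0,0],"fingers":0}]'
python3 st.py
python3 - <<'E'
from rig import ctrl
import cv2
s=ctrl.capture('scene')['pixels'];t=ctrl.capture('top')['pixels']
a=cv2.resize(s[125:265,290:410],None,fx=3,fy=3,interpolation=cv2.INTER_CUBIC)
b=cv2.resize(t[120:260,220:340],None,fx=3,fy=3,interpolation=cv2.INTER_CUBIC)
cv2.imwrite('pics/g.png',cv2.hconcat([a,b]))
E
```

```text
time_s: 16.35
eef_pos: [481.6, 5.2, 42.3]
ee_rot: [0.03, 0.921, -0.063, 0.382]
force: [-0.9, 0.2, 0.2]
grip_width: 0.002
grip_force: 0.0
[-0.3   0.33  2.4   2.86  0.38 -1.42]
[[ 0.7   -0.14   0.7  ]
 [-0.094 -0.99  -0.103]
 [ 0.708  0.007 -0.706]]
boxframe -88.30228257147839 0.7631488289442505 42.347453941323316
```

View pics/g.png

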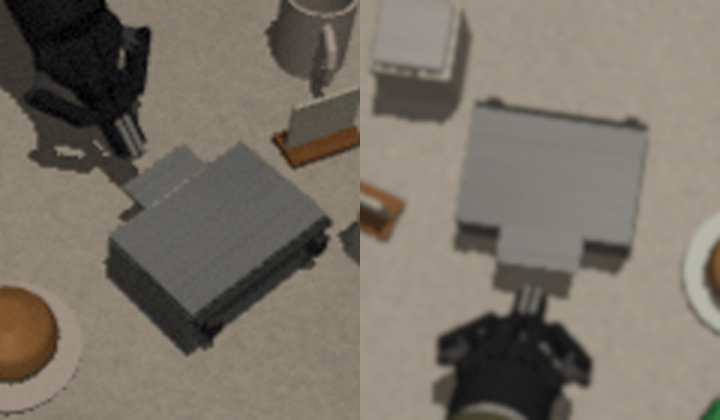

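The finger pair points at the lip's middle, but in the top pane its visible end (530,288) is short of the lip edge (540,268). I'll compare that with the projected points.

```bash
python3 - <<'E'
import pickle,numpy as np
from h import *
s,t=pickle.load(open('two.pkl','rb'))
T=np.array([481.6,5.2,42.3]);d=np.array([.7,-.103,-.706]);m=np.array([.7,-.094,.708])
for n,X in [('tip',T+17*d),('upcorner',T+17*d+11*m),('lowcorner',T+17*d-11*m),('TCPup',T+11*m),('TCP',T),('lipedge',[489.7,3.3,60.5])]:
    u,v=proj(t,X);a,b=proj(s,X);print(n,np.round(X,0),'top',round((u-220)*3+360),round((v-120)*3),'scene',round((a-290)*3),round((b-125)*3))
E
```

```text
tip [494.   3.  30.] top 540 267 scene 153 192
upcorner [501.   2.  38.] top 540 257 scene 160 192
lowcorner [486.   4.  23.] top 539 277 scene 147 192
TCPup [489.   4.  50.] top 537 268 scene 151 175
TCP [482.   5.  42.] top 536 279 scene 145 175
lipedge [490.   3.  60.] top 537 266 scene 151 168
```

```bash

python3 -m jog '[{"delta_pos":[0,0,4],"angular":[0,0,0],"fingers":0},{"delta_pos":[0,0,8],"angular":[0,0,0],"fingers":0},{"delta_pos":[0,0,12],"angular":[0,0,0],"fingers":0},{"delta_pos":[0,0,16],"angular":[0,0,0],"fingers":0},{"delta_pos":[0,0,20],"angular":[0,0,0],"fingers":0},{"delta_pos":[0,0,24],"angular":[0,0,0],"fingers":0},{"delta_pos":[0.3,0,30],"angular":[0,0,0],"fingers":0},{"delta_pos":[1,0,36],"angular":[0,0,0],"fingers":0},{"delta_pos":[1.8,0,43],"angular":[0,0,0],"fingers":0},{"delta_pos":[1.8,0,43],"angular":[0,0,0],"fingers":0}]'
python3 st.py
python3 - <<'E'
from rig import ctrl
import cv2
s=ctrl.capture('scene')['pixels'];t=ctrl.capture('top')['pixels']
a=cv2.resize(s[125:265,290:410],None,fx=3,fy=3,interpolation=cv2.INTER_CUBIC)
b=cv2.resize(t[120:260,220:340],None,fx=3,fy=3,interpolation=cv2.INTER_CUBIC)
cv2.imwrite('pics/h.png',cv2.hconcat([a,b]))
E
```

```text
time_s: 17.7
eef_pos: [483.7, 5.1, 86.0]
ee_rot: [0.03, 0.921, -0.063, 0.383]
force: [0.3, -0.1, 0.1]
grip_width: -0.003
grip_force: 0.0
[-0.29  0.18  2.37  2.65  0.22 -1.2 ]
[[ 0.699 -0.14   0.701]
 [-0.094 -0.99  -0.104]
 [ 0.709  0.007 -0.705]]
boxframe -86.24971244982945 0.9401328910151973 86.044670088649
```

View pics/h.png

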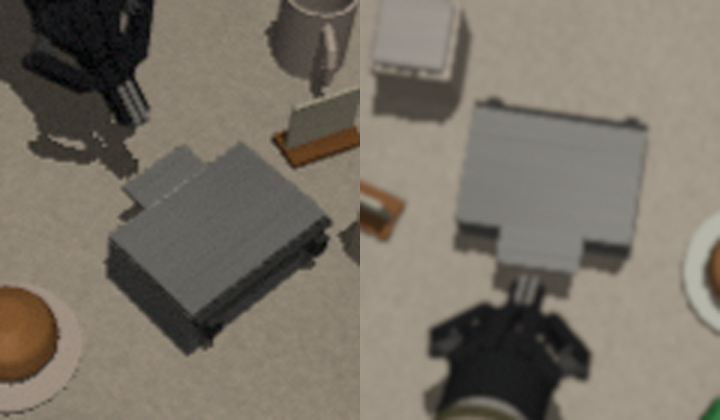

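The lid has not moved: the tips (scene pane (137,122), top pane (527,278)) rose in front of the lip. I'll triangulate them to find the true tip position.

```bash
python3 - <<'E'
import pickle,numpy as np
from h import *
s,t=pickle.load(open('two.pkl','rb'))
def tri(a,b):
    P=[np.diag([1,1,1.])@np.array([[c['fx'],0,c['cx']],[0,c['fy'],c['cy']],[0,0,1]])@np.c_[c['R'],c['t']] for c in (t,s)]
    X=cv2.triangulatePoints(P[0],P[1],np.array(a,float).reshape(2,1),np.array(b,float).reshape(2,1));return (X[:3]/X[3]).ravel()
f=lambda p:(220+(p[0]-360)/3,120+p[1]/3); g=lambda p:(290+p[0]/3,125+p[1]/3)
ex=np.array([.991,-.135])
for nm,T,a,b in [('now',[483.7,5.1,86.],(527,278),(137,122)),('before',[481.6,5.2,42.3],(530,288),(135,152))]:
    X=tri(f(a),g(b));D=X-T;h=D[:2]@ex;print(nm,X.round(1),'along d',(h-D[2])/2**.5,'along m',(h+D[2])/2**.5,'boxx',(X[:2]-[569,-7.5])@ex)
E
```

```text
now [471.8   7.1 103.4] along d -20.856720772400628 along m 3.76083587239337 boxx -98.32191614317983
before [469.8   7.8  62.2] along d -22.57355952740006 along m 5.5620863057271235 boxx -100.35682807301828
```

```bash
python3 - <<'E'
import pickle,numpy as np
from h import *
from rig import ctrl
s,t=pickle.load(open('two.pkl','rb'))
n=ctrl.capture('scene');m_=ctrl.capture('top');pickle.dump((n,m_),open('now.pkl','wb'))
T=ctrl.sense()['eef_pos'];d=np.array([.7,-.103,-.706]);m=np.array([.7,-.094,.708]);y=np.array([.14,.99,0])
for k in range(-45,30,5):
    o=[]
    for a,b in ((n,s),(m_,t)):
        for off in (-8,0,8):
            u,v=proj(a,T+k*d+off*y);v,u=int(round(v)),int(round(u))
            o.append((int(a['pixels'][v,u].mean()),int(b['pixels'][v,u].mean())))
    print(k,o)
a=cv2.resize(n['pixels'][145:195,315:365],None,fx=8,fy=8,interpolation=cv2.INTER_NEAREST)
b=cv2.resize(m_['pixels'][195:245,250:300],None,fx=8,fy=8,interpolation=cv2.INTER_NEAREST)
for im,c,x0,y0 in ((a,n,315,145),(b,m_,250,195)):
    for X,col in ((T,(0,0,255)),(T+17*d,(0,255,0))):
        u,v=proj(c,X);cv2.circle(im,(int((u-x0+.5)*8),int((v-y0+.5)*8)),4,col,1)
cv2.imwrite('pics/i.png',cv2.hconcat([a,b]))
E
```

```text
-45 [(23, 126), (92, 127), (88, 123), (32, 152), (56, 150), (59, 152)]
-40 [(22, 125), (91, 124), (98, 125), (41, 151), (89, 147), (68, 150)]
-35 [(18, 124), (91, 124), (76, 124), (52, 139), (82, 132), (98, 141)]
-30 [(14, 124), (90, 126), (79, 125), (39, 78), (77, 102), (81, 80)]
-25 [(33, 125), (99, 119), (79, 124), (49, 73), (95, 75), (99, 73)]
-20 [(50, 125), (77, 127), (76, 123), (63, 73), (84, 72), (94, 73)]
-15 [(69, 125), (129, 127), (124, 125), (61, 73), (98, 72), (91, 72)]
-10 [(128, 126), (127, 127), (124, 123), (72, 72), (86, 74), (86, 75)]
-5 [(124, 122), (125, 127), (125, 122), (71, 72), (77, 74), (75, 75)]
0 [(128, 125), (125, 124), (125, 125), (77, 78), (73, 74), (80, 82)]
5 [(125, 126), (124, 125), (125, 124), (97, 99), (117, 119), (108, 111)]
10 [(129, 126), (124, 124), (127, 126), (123, 125), (127, 130), (123, 125)]
15 [(124, 123), (107, 106), (110, 109), (127, 129), (127, 130), (127, 129)]
20 [(98, 98), (95, 97), (97, 96), (126, 128), (125, 128), (124, 127)]
25 [(94, 92), (95, 95), (95, 91), (126, 129), (125, 127), (126, 128)]
```

View pics/i.png

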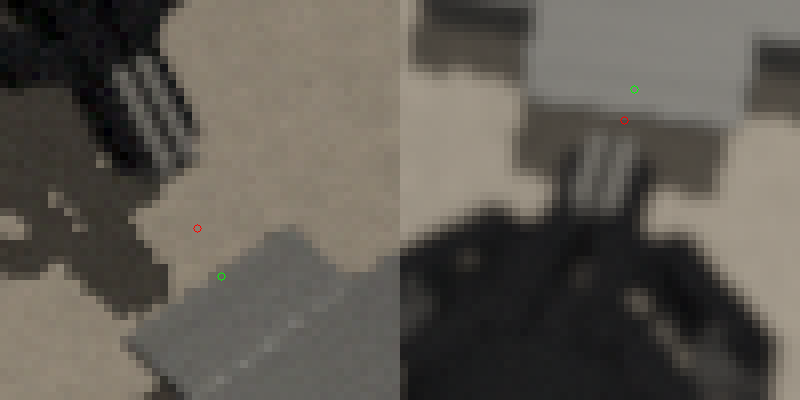

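The red and green circles (expected TCP and tip) lie well beyond the visible finger end, about (165,160) and (610,130). The fingertips really end about 21 mm behind the reported TCP along the tool axis. I'll go back, down and forward again with that corrected.

```bash

python3 -m jog '[{"delta_pos":[-12,1.5,0],"angular":[0,0,0],"fingers":0},{"delta_pos":[-24,3,0],"angular":[0,0,0],"fingers":0},{"delta_pos":[-24,3,-15],"angular":[0,0,0],"fingers":0},{"delta_pos":[-24,3,-35],"angular":[0,0,0],"fingers":0},{"delta_pos":[-24,3,-50],"angular":[0,0,0],"fingers":0},{"delta_pos":[-24,3,-60],"angular":[0,0,0],"fingers":0},{"delta_pos":[-24,3,-66],"angular":[0,0,0],"fingers":0},{"delta_pos":[-24,3,-66],"angular":[0,0,0],"fingers":0}]'
python3 st.py
python3 -m jog '[{"delta_pos":[6,-1,0],"angular":[0,0,0],"fingers":0},{"delta_pos":[12,-2,0],"angular":[0,0,0],"fingers":0},{"delta_pos":[18,-3,0],"angular":[0,0,0],"fingers":0},{"delta_pos":[24,-3.5,0],"angular":[0,0,0],"fingers":0},{"delta_pos":[30,-4,0],"angular":[0,0,0],"fingers":0},{"delta_pos":[36,-5,0],"angular":[0,0,0],"fingers":0},{"delta_pos":[42,-6,0],"angular":[0,0,0],"fingers":0},{"delta_pos":[48,-6.5,0],"angular":[0,0,0],"fingers":0},{"delta_pos":[51,-7,0],"angular":[0,0,0],"fingers":0},{"delta_pos":[51,-7,0],"angular":[0,0,0],"fingers":0}]'
python3 st.py
```

```text
time_s: 18.9
eef_pos: [459.0, 8.2, 19.2]
ee_rot: [0.03, 0.922, -0.063, 0.382]
force: [-0.5, 0.4, -0.3]
grip_width: 0.003
grip_force: 0.0
[-0.31  0.39  2.46  2.9   0.51 -1.49]
[[ 0.7   -0.14   0.7  ]
 [-0.094 -0.99  -0.103]
 [ 0.707  0.006 -0.707]]
boxframe -111.16314968966567 0.7217201116504504 19.172243829241815
time_s: 20.15
eef_pos: [510.5, 1.1, 19.4]
ee_rot: [0.03, 0.921, -0.063, 0.382]
force: [0.0, 0.2, -0.5]
grip_width: -0.004
grip_force: 0.0
[-0.28  0.44  2.33  2.91  0.42 -1.46]
[[ 0.7   -0.14   0.7  ]
 [-0.094 -0.99  -0.104]
 [ 0.708  0.007 -0.706]]
boxframe -59.15791463870465 0.6687877415272242 19.35165426655997
```

```bash

python3 -m jog '[{"delta_pos":[0,0,3],"angular":[0,0,0],"fingers":0},{"delta_pos":[0,0,6],"angular":[0,0,0],"fingers":0},{"delta_pos":[0,0,9],"angular":[0,0,0],"fingers":0},{"delta_pos":[0,0,12],"angular":[0,0,0],"fingers":0},{"delta_pos":[0,0,16],"angular":[0,0,0],"fingers":0},{"delta_pos":[0,0,20],"angular":[0,0,0],"fingers":0},{"delta_pos":[0.3,0,26],"angular":[0,0,0],"fingers":0},{"delta_pos":[1,0,33],"angular":[0,0,0],"fingers":0},{"delta_pos":[1.8,0,41],"angular":[0,0,0],"fingers":0}]'
python3 - <<'E'
from rig import ctrl
import pickle,numpy as np
from h import *
s,t=pickle.load(open('two.pkl','rb'))
n=ctrl.capture('scene');p=ctrl.capture('top');pickle.dump((n,p),open('n2.pkl','wb'))
# lip corner / lid change, region of lid back part excluded from hand
def bx(x,y,z): return [569+.991*x+.135*y,-7.5-.135*x+.991*y,z]
for y in (-70,70):
  for x in (-45,-20,0,20):
    o=[]
    for a,b in ((n,s),(p,t)):
      u,v=proj(a,bx(x,y,66.5));u,v=int(round(u)),int(round(v));o+=[int(a['pixels'][v,u].mean()),int(b['pixels'][v,u].mean())]
    print(y,x,o)
E
```

```text
time_s: 21.28
eef_pos: [512.2, 1.1, 60.9]
ee_rot: [0.03, 0.921, -0.063, 0.382]
force: [0.1, 0.4, -1.3]
grip_width: -0.002
grip_force: 0.6
-70 -45 [61, 98, 93, 126]
-70 -20 [41, 95, 123, 133]
-70 0 [55, 97, 119, 135]
-70 20 [83, 95, 113, 123]
70 -45 [94, 90, 48, 121]
70 -20 [96, 89, 114, 122]
70 0 [97, 92, 116, 124]
70 20 [96, 92, 119, 125]
```

```bash

python3 -m jog '[{"delta_pos":[2.3,-0.3,10],"angular":[0,0,0],"fingers":0},{"delta_pos":[5.4,-0.7,20],"angular":[0,0,0],"fingers":0},{"delta_pos":[9.7,-1.3,29.5],"angular":[0,0,0],"fingers":0},{"delta_pos":[15,-2,38],"angular":[0,0,0],"fingers":0},{"delta_pos":[21,-3,46],"angular":[0,0,0],"fingers":0},{"delta_pos":[28,-4,53],"angular":[0,0,0],"fingers":0},{"delta_pos":[36,-5,59.5],"angular":[0,0,0],"fingers":0},{"delta_pos":[44,-6,65],"angular":[0,0,0],"fingers":0},{"delta_pos":[52,-7,70],"angular":[0,0,0],"fingers":0},{"delta_pos":[61,-8,74],"angular":[0,0,0],"fingers":0}]'
python3 st.py
cat > lid.py <<'E'
from rig import ctrl
import pickle,numpy as np
from h import *
# compare picture with reference: where do the lid's corners show? predicted corner pixels per angle vs change
s,t=pickle.load(open('two.pkl','rb'))
p=ctrl.capture('top');q=ctrl.capture('scene');pickle.dump((q,p),open('lid.pkl','wb'))
def bx(x,y,z): return [569+.991*x+.135*y,-7.5-.135*x+.991*y,z]
for nm,c,r in (('top',p,t),('scene',q,s)):
    diff=np.abs(c['pixels'].astype(int)-r['pixels'].astype(int)).mean(2)
    for y in (-60,-45,45,60):
        # fraction of changed pixels along the sheet at each lid angle would be ambiguous: print changes on a vertical line through mid-lid strip
        print(nm,y,[int(diff[int(round(v)),int(round(u))]) for u,v in (proj(c,bx(x,y,66.5)) for x in range(-48,49,12))])
E
python3 lid.py
```

```text
time_s: 22.62
eef_pos: [573.3, -6.7, 134.5]
ee_rot: [0.03, 0.922, -0.063, 0.382]
force: [-1.6, 0.6, 0.2]
grip_width: -0.002
grip_force: 0.5
[-0.25  0.23  2.09  1.13  0.08  0.36]
[[ 0.7   -0.139  0.7  ]
 [-0.094 -0.99  -0.103]
 [ 0.708  0.006 -0.706]]
boxframe 4.151376803937503 1.3963089063558647 134.46483391108782
top -60 [1, 8, 18, 64, 76, 75, 38, 37, 20]
top -45 [85, 107, 65, 57, 56, 55, 32, 36, 12]
top 45 [95, 97, 100, 96, 49, 45, 35, 38, 15]
top 60 [93, 91, 95, 73, 68, 74, 32, 37, 6]
scene -60 [20, 47, 40, 37, 43, 40, 23, 12, 6]
scene -45 [22, 43, 25, 18, 15, 13, 14, 20, 11]
scene 45 [16, 13, 13, 14, 18, 14, 13, 15, 3]
scene 60 [13, 8, 17, 14, 14, 20, 13, 17, 13]
```

```bash

python3 -m jog '[{"delta_pos":[9,-1.2,2.7],"angular":[0,0,0],"fingers":0},{"delta_pos":[18,-2.5,5.2],"angular":[0,0,0],"fingers":0},{"delta_pos":[27,-3.7,7.3],"angular":[0,0,0],"fingers":0},{"delta_pos":[36,-4.9,9],"angular":[0,0,0],"fingers":0},{"delta_pos":[45,-6.1,10],"angular":[0,0,0],"fingers":0},{"delta_pos":[54,-7.3,10.6],"angular":[0,0,0],"fingers":0},{"delta_pos":[63,-8.6,10],"angular":[0,0,0],"fingers":0},{"delta_pos":[72,-9.8,9],"angular":[0,0,0],"fingers":0},{"delta_pos":[80,-11,7],"angular":[0,0,0],"fingers":0},{"delta_pos":[88,-12,5],"angular":[0,0,0],"fingers":0}]'
python3 st.py; python3 lid.py
```

```text
time_s: 23.98
eef_pos: [661.7, -18.9, 139.1]
ee_rot: [0.03, 0.921, -0.063, 0.382]
force: [0.5, -0.1, 1.1]
grip_width: 0.004
grip_force: 0.0
[-0.23  0.38  1.85  0.44  0.14  1.07]
[[ 0.7   -0.14   0.7  ]
 [-0.094 -0.99  -0.103]
 [ 0.708  0.007 -0.706]]
boxframe 93.36063032547143 1.1920274829146453 139.10094137379906
top -60 [13, 21, 0, 10, 8, 6, 73, 85, 15]
top -45 [14, 18, 10, 28, 29, 30, 25, 84, 66]
top 45 [8, 9, 9, 8, 9, 33, 8, 70, 77]
top 60 [7, 9, 10, 8, 8, 18, 23, 97, 73]
scene -60 [24, 42, 37, 40, 37, 38, 40, 42, 8]
scene -45 [22, 45, 41, 39, 17, 38, 37, 37, 9]
scene 45 [70, 75, 69, 76, 58, 55, 60, 68, 14]
scene 60 [26, 58, 67, 71, 77, 84, 74, 26, 22]
```

```bash

python3 -m jog '[{"delta_pos":[-30,4,15],"angular":[0,0,0],"fingers":0},{"delta_pos":[-70,9,35],"angular":[0,0,0],"fingers":0},{"delta_pos":[-110,15,55],"angular":[0,0,0],"fingers":0},{"delta_pos":[-150,20,75],"angular":[0,0,0],"fingers":0},{"delta_pos":[-190,25,95],"angular":[0,0,0],"fingers":0},{"delta_pos":[-230,31,105],"angular":[0,0,0],"fingers":0},{"delta_pos":[-250,34,110],"angular":[0,0,0],"fingers":0},{"delta_pos":[-250,34,110],"angular":[0,0,0],"fingers":0},{"delta_pos":[-250,34,110],"angular":[0,0,0],"fingers":0}]'
python3 - <<'E'
from rig import ctrl
import pickle,numpy as np
from h import *
s,t=pickle.load(open('two.pkl','rb'))
q=ctrl.capture('scene');p=ctrl.capture('top')
cv2.imwrite('pics/k.png',p['pixels'])
def bx(x,y,z): return [569+.991*x+.135*y,-7.5-.135*x+.991*y,z]
for nm,c,r in (('scene',q,s),('top',p,t)):
  for th in (1.2,1.9,2.4):
    for y,rs in ((-60,(30,60,92,115)),(60,(30,60,92,115)),(0,(30,60,92,122,140))):
      o=[]
      for rr in rs:
        u,v=proj(c,bx(50-rr*np.cos(th),y,60.5+rr*np.sin(th)));u,v=int(round(u)),int(round(v))
        o.append(tuple(int(k['pixels'][v,u].mean()) for k in (c,r)))
      print(nm,th,y,o)
# tin cap: bright blob change vs before; bystanders
for nm,c,r in (('scene',q,s),('top',p,t)):
  d=(np.abs(c['pixels'].astype(int)-r['pixels'].astype(int)).mean(2)>25).astype(np.uint8)
  n,_,st,_=cv2.connectedComponentsWithStats(cv2.morphologyEx(d,cv2.MORPH_OPEN,np.ones((3,3),np.uint8)));print(nm,[x.tolist() for x in st[1:] if x[4]>12])
E
```

```text
time_s: 25.2
eef_pos: [411.7, 15.0, 249.3]
ee_rot: [0.03, 0.921, -0.063, 0.382]
force: [0.4, 0.5, -0.7]
grip_width: -0.004
grip_force: 0.0
scene 1.2 -60 [(126, 94), (128, 97), (86, 95), (91, 94)]
scene 1.2 60 [(119, 103), (122, 123), (80, 84), (72, 74)]
scene 1.2 0 [(125, 96), (125, 93), (38, 91), (125, 125), (121, 128)]
scene 1.9 -60 [(85, 58), (90, 79), (92, 90), (100, 95)]
scene 1.9 60 [(120, 113), (127, 130), (123, 125), (117, 120)]
scene 1.9 0 [(83, 52), (89, 73), (57, 96), (107, 96), (125, 127)]
scene 2.4 -60 [(63, 50), (66, 128), (65, 127), (47, 120)]
scene 2.4 60 [(62, 127), (62, 64), (62, 62), (137, 136)]
scene 2.4 0 [(64, 45), (65, 123), (64, 125), (62, 128), (118, 120)]
top 1.2 -60 [(107, 126), (82, 131), (51, 131), (44, 131)]
top 1.2 60 [(102, 125), (79, 127), (107, 126), (141, 140)]
top 1.2 0 [(107, 122), (98, 129), (44, 129), (44, 130), (56, 130)]
top 1.9 -60 [(90, 153), (94, 152), (93, 150), (94, 151)]
top 1.9 60 [(89, 148), (90, 147), (87, 145), (87, 148)]
top 1.9 0 [(89, 149), (91, 148), (91, 143), (90, 147), (90, 148)]
top 2.4 -60 [(91, 151), (93, 150), (93, 152), (
[... 438 characters left out ...]
], [222, 118, 8, 5, 34], [330, 175, 24, 24, 229], [253, 176, 4, 4, 15], [330, 176, 64, 49, 1568], [251, 183, 6, 4, 19], [359, 198, 57, 54, 1302]]
top [[257, 111, 64, 50, 2394], [355, 125, 24, 30, 200], [370, 124, 26, 34, 166], [403, 137, 27, 21, 338], [357, 154, 11, 15, 87], [179, 155, 270, 245, 16630], [254, 158, 60, 34, 487], [262, 166, 44, 29, 970], [427, 174, 20, 29, 161], [308, 185, 3, 7, 21], [266, 193, 29, 15, 307], [264, 207, 27, 13, 274], [320, 253, 42, 42, 1037], [114, 264, 101, 84, 3589], [85, 284, 21, 20, 94], [61, 323, 73, 74, 2433], [213, 323, 22, 27, 362], [158, 349, 30, 51, 445], [143, 354, 27, 17, 286], [144, 374, 20, 26, 149], [261, 379, 38, 21, 570], [121, 393, 10, 7, 56]]
```

```bash
python3 - <<'E'
import pickle,cv2,numpy as np
from rig import ctrl
r=pickle.load(open('top.pkl','rb'))['pixels'].astype(int);p=ctrl.capture('top')['pixels'].astype(int)
r2=pickle.load(open('scene.pkl','rb'))['pixels'].astype(int);q=ctrl.capture('scene')['pixels'].astype(int)
f=lambda a,b,x,y,h:float((np.abs(a-b).mean(2)[y-h:y+h,x-h:x+h]>25).mean().round(3))
for n,a,b in [('shaker',(371,157),(321,286)),('plate',(350,210),(293,238)),('jar',(180,135),(459,166)),('card',(219,186),(397,168)),('mug',(180,210),(396,131)),('tongs',(457,213),(200,330))]: print(n,f(r,p,*a,18),f(r2,q,*b,16))
t=pickle.load(open('two.pkl','rb'))[1]['pixels'].astype(int);print('tin',f(t,p,238,133,10))
s=ctrl.sense();print(s['time_s'],s['force'])
E
```

```text
shaker 0.0 0.0
plate 0.0 0.0
jar 0.0 0.0
card 0.0 0.004
mug 0.0 0.0
tongs 0.0 0.0
tin 0.0
25.4 [-0.9017903  -1.07130506 -0.06255137]
```

```bash
python3 -c "
from rig import ctrl
print(ctrl.finish_job())"
```

```text
the job is handed in; nothing more can be done
None
```

I handed the job in at about 25 s: the tin stands upright about 130 mm left of the box's centre line, the lid rests open on its stop, the bystanders show no movement in the images and the hand is clear; no verdict was returned.

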